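# Set up the leaning amber viewing screen

### The job

Set up the amber viewing screen on the white easel. First fit the drilled toe plate with the red ridge flat on the easel's base, both holes fully down over the brass pins; then take the amber screen out of the grey stand and gently lean it on the easel, upper part back on the blue rest bar, foot on the toe plate up against the red ridge, square and centred, so that it leans back about 30 degrees and stays there when you let go. Leave the green screen and everything else where it is.

Things in the scene. Friction and masses are not known exactly. Their poses are not given: they have to be found in the camera images.
- easel: white easel, fixed. Base 160 (x) x 200 (y) x 12 mm; origin under its centre at table height, z up, +x the toe side. Two brass pins 8 mm thick stand 10 mm above the base, tops tapered, at x = +35, y = +-68 mm. Blue rest bar, 12 mm thick, 170 mm long along y: axis at x = -27 mm, 91 mm above the table, on steel posts at y = +-85 mm. The screen leans with its top towards the easel's -x
- pins_mid (a point): point on top of the easel's base, midway between the two brass pins (35 mm to the easel's +x, 12 mm above the table); axes as the easel's
- toe_c (a point): centre of the loose aluminium toe plate (about 0.24 kg), 24 mm above its underside. Plate 56 (x) x 164 (y) x 6 mm, 12.5 mm through-holes at x = 0, y = +-68 mm. On its middle a red ridge, 12 mm thick (x), 60 mm long (y), top 48 mm above the underside: the grip, later the stop. Same turned half round. Starts flat on the table; seated, this point is 24 mm above pins_mid
- amber_c (a point): centre of the amber acrylic screen (about 0.17 kg), half-way up. 150 mm tall (z), 110 mm wide (y), 8 mm thick (x); along its top a black grip strip 12 mm thick (x), 26 mm tall. Starts upright in one of the stand's two slots, lower edge 12 mm above the table. Same turned half round about z
- amber_foot (a point): middle of the amber screen's lower edge, 75 mm below amber_c along the screen's z; axes as the screen's. Leaning properly (30 degrees, lower front edge touching the ridge, lower back edge on the 6 mm plate) it is at x = +25.5 mm, z = 20 mm in the easel's frame, and the bar touches the back face 88 mm up from the lower edge
- green_c (a point): centre of the green screen, same shape and size as the amber one, with a white grip strip; in the other slot; to be left there
- stand: grey stand, fixed to the table. Base 160 (x) x 140 (y) x 12 mm, origin at the centre of its underside; two slots along y at x = +40 and -40 mm, each between two fences 12 mm apart, their tops 50 mm above the table. A screen is lifted straight up out of its slot
- vial_a_c (a point): centre of a loose fly vial with cotton plug and red band, 31 mm across, 96 mm tall, upright
- vial_b_c (a point): centre of a loose fly vial with cotton plug and white band, 31 mm across, 96 mm tall, upright
- petri_c (a point): centre of a yellow dish, 60 mm across, 20 mm high
- washbottle_c (a point): middle of a white wash bottle with blue cap, 66 mm across, 178 mm tall with its spout
- beaker_c (a point): middle of a white beaker, 70 mm across, 90 mm tall
- notebook_c (a point): middle of a green notebook lying flat, 150 x 210 x 14 mm
Mind the look-alikes: they are no part of the job. Several things look just like the part that bears toe_c: the one meant starts farthest from the robot's base.

How it is judged:
On the way, in this order (a step that is already met when the one before it is completed fails the run):
1. the toe plate is fully down over both pins (horizontal distance between toe_c and pins_mid below 0.004 m and z of toe_c in the frame of easel between 0.033 and 0.0385 m and angle between the x axis of toe_c and the x axis of easel, either way round below 0.06 rad and angle between toe_c's own z axis and vertical below 0.04 rad), for 0.2 s.
2. the amber screen leans on the easel, foot against the ridge (x of amber_foot in the frame of easel between 0.019 and 0.03 m and z of amber_foot in the frame of easel between 0.016 and 0.024 m and y of amber_c in the frame of easel between -0.02 and 0.02 m and angle between amber_c's own z axis and vertical between 0.436332 and 0.593412 rad and x of amber_c in the frame of easel below 0 m and angle between the y axis of amber_c and the y axis of easel, either way round below 0.12 rad), for 0.2 s.
At the end, for the whole second after the job is handed in: The toe plate lies flat on the easel's base, fully down over both pins (within 4 mm of centred, 2.5 mm in height). The amber screen stands on it at rest, foot within about 6 mm of the ridge, centred within 20 mm, square within 7 degrees, leaning back 25 to 34 degrees onto the rest bar (all of step 1 and all of step 2 and linear speed of each of amber, toe below 0.01 m/s and angular speed of amber below 0.05 rad/s); the robot touches nothing.
It fails at once if the green screen or another bystander is moved more than 30 mm (distance of any of green_c, vial_a_c, vial_b_c, petri_c, washbottle_c, beaker_c, notebook_c from where it was at the start of the episode above 0.03 m).
It fails at once if the amber screen is set down hard: over 40 N against the easel or toe plate (contact force between amber and easel above 40 N or contact force between amber and toe above 40 N).
It also fails if it takes over 58 s, if anything falls off the work surface, if the arm or the gripper's body presses on something with over 40 N, if the wrist force passes 120 N, or if a joint passes its speed limit or range.

### The arm

A 6-joint arm with a two-finger parallel gripper is mounted at the origin on the work surface. World frame = base frame: x ahead of the robot, y to its left, z up, the work surface at z = 0. Lengths are in m, angles in rad, forces in N, time in s.
With the tool pointing down it reaches from about 0.25 to 0.8 m from the base axis. Payload 3.9 kg.
Tool frame: the origin (TCP) lies on the centre line of the jaws, within the pads' length; the fingertips stand 22 mm ahead of it and the grasp point (between the pads) lies 3 mm ahead of it; z points along the fingers, y is the line along which they close (so a half turn about z gives the same grasp; the last joint's range is limited). The gripper opens to 85 mm and grips with 20 to 120 N. Pads are 22 mm wide; open, the fingers measure 114 mm over their backs; the gripper's body (76 mm by 85 mm) begins 54 mm behind the grasp point. The pads swing forward as they close: fully open they stand 13 mm farther back than shut.
Start: joints at [-1.163, 0.26, -0.138, 1.173, 0, 1.571], TCP at [0.208, -0.482, 0.214] pointing down, gripper open.
Joint ranges: [-2.78, 2.78], [-0.83, 1.72], [-1.28, 1.37], [-1.9, 2.12], [-1.57, 1.48], [-3.14, 3.14]. Speed limits (rad/s): [2.57, 2.57, 3.14, 3.14, 3.14, 3.14].

### API

Orientations are given as a rotation vector (axis times angle).
In Python, from rig import arm gives the robot as it stands.
- The arm moves only by the tool play_rows, never from a script. Its argument "plan" is a list that holds one entry, the list of rows, each a list of 7 numbers: the shift along the tool's x, y, z in mm, then the turn, a rotation vector about the tool's x, y, z in degrees, then the opening, from -1 (shut) to 1 (fully open), so that 0 is half open. A call has 1 to 5 rows; each row is the pose to reach, as a shift and turn from the pose commanded when the call began, along the tool's axes at that moment; what a row does not reach only later rows make up. A row lasts 1/8 s, in which the tool goes at most 62.5 mm and 10.7 degrees, less where a joint would pass 70% of its speed; a pose out of reach is approached as far as the arm can. A call with a gripper value outside its range is refused whole. The fingers move at their own pace and stop on an object; the grip force is fixed at half the most. Time passes only in rows, so rows that repeat a pose let the fingers close. It gives the time, the measured TCP pose, the force, the opening and the grip force at its end, in the units of the state.
- arm.state(): the state, without advancing time (a new reading comes with each control period).
- arm.grab_frame(name): name is "scene" or "top"; returns a dict with "pixels" (480x640x3 uint8, red, green, blue), "fx", "fy", "cx", "cy" (pixels), "dist_coeffs" ([k1, k2, p1, p2, k3] as OpenCV has them; the pictures are not rectified), "rvec" (rotation vector, rad) and "tvec" (3), from world to camera coordinates, as OpenCV has them. Camera axes: x right, y down, z forward; pixel columns grow to the right and rows downward; lengths in m; the calibration is good to about 2 mm. A picture is of the moment at which its call begins. There is no depth.
- arm.job_done(): hands the job in; it is judged then, once.
The state is a dict: "t": time; "qpos": joint angles; "joint_vel": joint speeds; "joint_torque": joint torques, N m; "ee_pos": TCP position; "ee_rot": TCP orientation; "ft_force": force on the tool from outside, world axes, zero at the start; "ft_torque": the same for the moment, N m; "gripper_width": finger opening in m; "grasp_force": force on a finger pad.
Only numpy, scipy, OpenCV 4.12 (cv2) and the standard library are available. Lean on these libraries where they do the work, as an engineer would, in place of code of your own. Each camera call takes 0.05 s, during which the arm holds its last target. There are 200 camera calls.

## Working session

There is one attempt and no reset: what is moved stays moved. The work goes in short steps, Python scripts to look and compute and a tool call to move; the robot and the scene stay as the last step left them, time stands still between calls to the robot, and variables do not carry over. Pictures are saved under pics/ and viewed, at most 10 in all, crops included, and the job is handed in when it is done.

Besides the shell and the picture viewer there is one more tool, called after "Emit:" by a JSON object that holds its "name" and its "arguments", one argument or row to a line. play_rows: Moves the arm, as the interface text tells. Its arguments: {"type":"object","properties":{"plan":{"type":"array","items":{"type":"array","items":{"type":"array","items":{"type":"number"}}}}},"required":["plan"]}

```bash
ls; mkdir -p pics; python3 - <<'E'
from rig import arm
import cv2
for n in ("scene","top"):
    f=arm.grab_frame(n); cv2.imwrite(f"pics/{n}0.png",f["pixels"][:,:,::-1])
    print(n,{k:v for k,v in f.items() if k!="pixels"})
print(arm.state())
E
```

```text
pics
scene {'fx': 593.6893760397942, 'fy': 593.6893760397942, 'cx': 315.53397935989267, 'cy': 239.78088902802887, 'dist_coeffs': array([-0.10689259,  0.        ,  0.        ,  0.        ,  0.        ]), 'rvec': array([ 2.00339028,  1.58346256, -0.54409307]), 'tvec': array([-0.16009339, -0.35380867,  1.74935213])}
top {'fx': 505.29694044081697, 'fy': 505.29694044081697, 'cx': 313.925064772538, 'cy': 242.65860626551412, 'dist_coeffs': array([-0.06231426,  0.        ,  0.        ,  0.        ,  0.        ]), 'rvec': array([ 2.13032576, -2.17055429,  0.18656492]), 'tvec': array([0.00972666, 0.54641571, 1.46902568])}
{'t': 0.1, 'qpos': array([-1.16298541e+00,  2.60625466e-01, -1.39259171e-01,  1.17267974e+00,
       -1.58404824e-05,  1.57083509e+00]), 'joint_vel': array([-3.32384468e-04, -2.35301031e-03,  3.92882791e-03, -7.13641445e-05,
        3.14846186e-04,  9.52608178e-04]), 'joint_torque': array([ 2.05953020e-04, -4.06509197e+01,  2.54525828e+01,  1.01046680e-02,
       -5.53735413e-05,  1.83237950e-05]), 'ee_pos': array([ 0.20795486, -0.48135588,  0.21283718]), 'ee_rot': array([-3.07482880e+00, -6.35748569e-01,  5.86477776e-04]), 'ft_force': array([ 0.50465102, -0.50464235,  0.01456739]), 'ft_torque': array([-0.04291932,  0.0299613 ,  0.0385428 ]), 'grasp_force': 0.0, 'gripper_width': 0.08507314159964628}
```

View pics/scene0.png

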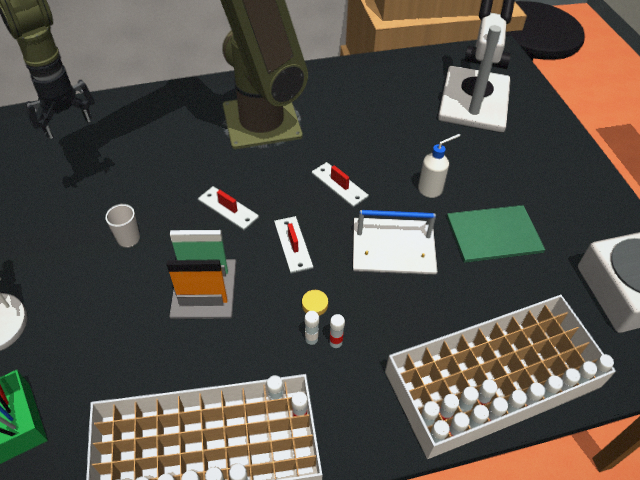

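View pics/top0.png

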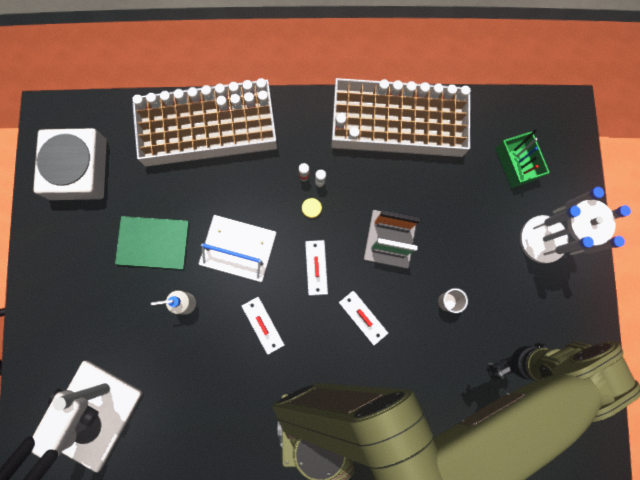

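Overview: the toe plate meant is at top (316,267) / scene (293,244). The easel is at top (238,248), and the stand at top (392,240) with amber on its far (+x) side. Next, zoomed crops for measuring.

```bash
cat > h.py <<'E'
import numpy as np, cv2
from rig import arm
from scipy.spatial.transform import Rotation as R
def K(f): return np.array([[f["fx"],0,f["cx"]],[0,f["fy"],f["cy"]],[0,0,1]])
def proj(f,P): return cv2.projectPoints(np.array(P,float).reshape(-1,3),f["rvec"],f["tvec"],K(f),f["dist_coeffs"])[0].reshape(-1,2)
def unproj(f,uv,z):
    n=cv2.undistortPoints(np.array(uv,float).reshape(-1,1,2),K(f),f["dist_coeffs"]).reshape(-1,2)
    M=cv2.Rodrigues(f["rvec"])[0]; C=-M.T@f["tvec"]
    d=np.c_[n,np.ones(len(n))]@M
    return C+d*((np.asarray(z)-C[2])/d[:,2])[:,None]
def crop(f,x,y,w,h,s,name):
    cv2.imwrite(name,cv2.resize(f["pixels"][y:y+h,x:x+w,::-1],None,fx=s,fy=s,interpolation=cv2.INTER_CUBIC))
E
python3 - <<'E'
from h import *
f=arm.grab_frame("top"); crop(f,190,190,240,140,3,"pics/tc.png")
g=arm.grab_frame("scene"); crop(g,160,180,280,150,2.8,"pics/sc.png")
E
```

```text
(no output)
```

View pics/tc.png

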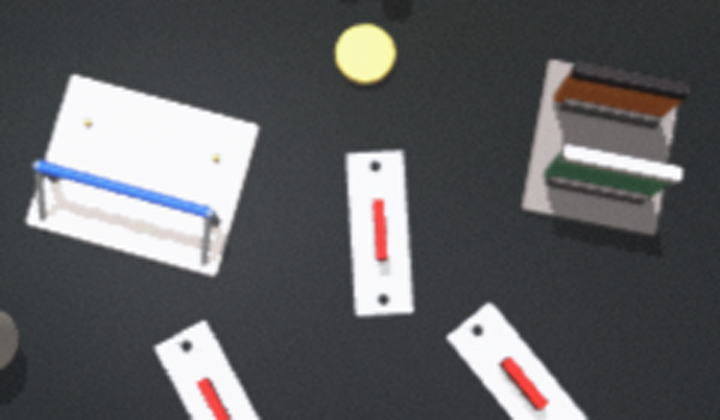

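View pics/sc.png

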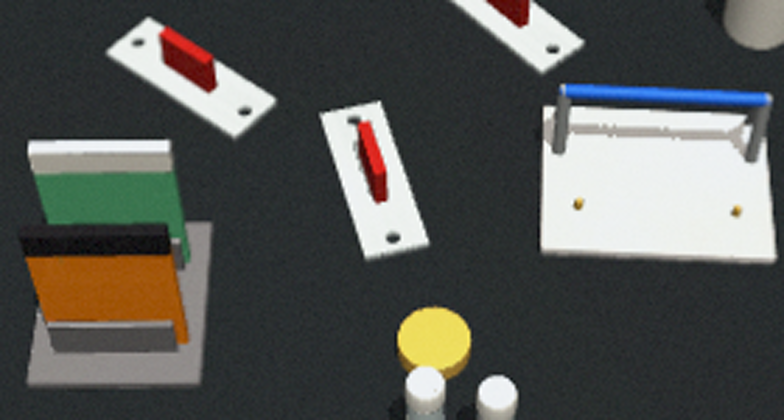

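Top crop shows:
- easel corners (72,74), (259,124), (217,275), (27,223), and pins (88,123), (216,158)
- toe holes (375,166), (384,299)
- stand corners (548,60), (524,210), (656,235)
- black strip running (575,64) to (688,88)

The scene crop shows the same items: pins (578,204), (737,211), toe holes (354,120), (393,237), and the amber strip at (24,227)–(170,254).

```bash
cat > fit.py <<'E'
from h import *
from scipy.optimize import least_squares
T=arm.grab_frame("top"); S=arm.grab_frame("scene")
def px(c,x0,y0,s): return (np.array(c,float)+.5)/s-.5+[x0,y0]
tp=lambda c:px(c,190,190,3); sp=lambda c:px(c,160,180,2.8)
def world(p,P): 
    c,s=np.cos(p[2]),np.sin(p[2]); P=np.array(P,float)
    return np.c_[p[0]+c*P[:,0]-s*P[:,1],p[1]+s*P[:,0]+c*P[:,1],P[:,2]]
def fit(name,top,tm,sc,sm,p0):
    def r(p): 
        o=[(proj(T,world(p,tm))-tp(top)).ravel()]
        if sc: o.append((proj(S,world(p,sm))-sp(sc)).ravel())
        return np.concatenate(o)
    q=least_squares(r,p0,loss='soft_l1'); print(name,q.x.round(4),np.degrees(q.x[2]).round(2)); print(r(q.x).reshape(-1,2).round(1).tolist())
    return q.x
if __name__=="__main__":
    g=unproj(T,tp([[150,180],[380,233],[600,150]]),[.012,.006,.012]); print(g.round(3))
    M=1e-3
    a,b=.08,.1
    fit("easel",[[72,74],[259,124],[217,275],[27,223],[88,123],[216,158]],[[a,b,.012],[a,-b,.012],[-a,-b,.012],[-a,b,.012],[.035,.068,.022],[.035,-.068,.022]],
     [[541,250],[776,257],[578,202],[737,210]],[[a,-b,.012],[a,b,.012],[.035,-.068,.022],[.035,.068,.022]],[*g[0,:2],-.2])
    u,v=.028,.082
    fit("toe",[[347,153],[404,150],[413,311],[357,315],[375,166],[384,299]],[[v,u,.006],[v,-u,.006],[-v,-u,.006],[-v,u,.006],[.068,0,.006],[-.068,0,.006]],
     [[354,120],[393,237],[320,114],[380,102],[428,242],[366,257]],[[-.068,0,.006],[.068,0,.006],[-v,-u,.006],[-v,u,.006],[v,u,.006],[v,-u,.006]],[*g[1,:2],0])
    p=fit("stand",[[548,60],[524,210],[656,235]],[[.08,.07,.012],[-.08,.07,.012],[-.08,-.07,.012]],[[28,383],[200,383],[212,223]],[[.08,-.07,.012],[.08,.07,.012],[-.08,.07,.012]],[*g[2,:2],-.2])
    # amber strip top face, 12 x 110 at z=.162
    fit("amber",[[577,65],[688,86]],[[.006,.055,.162],[.006,-.055,.162]],[[24,227],[168,225],[170,254],[23,255]],[[.006,-.055,.162],[.006,.055,.162],[.006,.055,.136],[.006,-.055,.136]],[*(world(p,[[.04,0,0]])[0,:2]),p[2]])
    print(world(p,[[.04,0,0],[-.04,0,0]]))
E
python3 fit.py
```

```text
[[ 0.533  0.225  0.012]
 [ 0.476 -0.007  0.006]
 [ 0.556 -0.234  0.012]]
easel [ 0.5405  0.231  -0.28  ] -16.04
[[0.1, -0.2], [0.4, -0.2], [0.2, -0.0], [-0.0, 0.2], [0.0, -0.5], [0.4, -0.7], [-0.2, -0.5], [0.4, 0.3], [0.3, -0.5], [0.2, -1.1]]
toe [ 0.4773 -0.0073  0.0412] 2.36
[[0.3, 0.2], [-0.5, 0.1], [0.0, 0.0], [0.2, -0.2], [0.4, -0.2], [0.1, -0.1], [0.0, -0.3], [0.0, -0.1], [0.1, 0.1], [0.1, -0.1], [0.5, 0.2], [-0.2, -0.0]]
stand [ 0.5611 -0.2369 -0.21  ] -12.03
[[0.4, -0.9], [-0.6, -0.4], [0.5, -0.1], [-0.7, 0.2], [0.5, -0.6], [0.2, -1.0]]
amber [ 0.5959 -0.2409 -0.2089] -11.97
[[-0.4, -0.0], [1.3, 0.4], [-1.6, 1.8], [-0.1, 1.7], [0.7, -1.3], [1.1, -0.9]]
[[ 0.60020197 -0.24519756  0.        ]
 [ 0.52195872 -0.22852441  0.        ]]
```

```bash
cat > go.py <<'E'
from h import *
# tool-down pose: tool z = -Z ; yaw = heading of tool y in world (deg); tilt = rotation about a world axis
def down(yaw):
    a=np.radians(yaw); y=np.array([np.cos(a),np.sin(a),0]); z=np.array([0,0,-1.]); return R.from_matrix(np.c_[np.cross(y,z),y,z])
def goal(p,Rg,s=None):
    s=s or arm.state(); Rc=R.from_rotvec(s["ee_rot"])
    d=Rc.inv().apply(np.array(p)-s["ee_pos"])*1e3; w=np.degrees((Rc.inv()*Rg).as_rotvec())
    print("row",d.round(1).tolist(),w.round(2).tolist(),"dist",np.linalg.norm(d).round(),"ang",np.linalg.norm(w).round(1))
def show():
    s=arm.state(); M=R.from_rotvec(s["ee_rot"]).as_matrix()
    print("t",round(s["t"],2),"p",s["ee_pos"].round(4),"yaw_y",np.degrees(np.arctan2(M[1,1],M[0,1])).round(2),"z",M[:,2].round(3),"q",s["qpos"].round(2),"F",s["ft_force"].round(1),"w",round(s["gripper_width"],4),"g",round(s["grasp_force"],1))
E
python3 - <<'E'
from go import *
show()
for y in (92.36,-87.64): goal([.4773,-.0073,.15],down(y))
E
```

```text
t 0.3 p [ 0.2081 -0.4817  0.2133] yaw_y -66.63 z [-0.     0.001 -1.   ] q [-1.16  0.26 -0.14  1.17 -0.    1.57] F [ 0.3 -0.7 -0.6] w 0.0852 g 0.0
row [435.3, -328.7, 63.5] [-0.01, -0.06, -158.99] dist 549.0 ang 159.0
row [435.3, -328.7, 63.5] [-0.04, 0.01, 21.01] dist 549.0 ang 21.0
```

Emit:
{"name": "play_rows", "arguments": {
  "plan": [
    [[435,-329,0,0,0,-120,1],[435,-329,0,0,0,-120,1],[435,-329,0,0,0,-120,1],[435,-329,0,0,0,-120,1],[435,-329,0,0,0,-120,1]]
  ]
}}

```text
t: 0.92
ee_pos: [0.363, -0.2084, 0.2138]
ee_rot: [2.451, 1.964, 0.001]
ft_force: [1.7, 0.0, -0.2]
gripper_width: 0.0854
grasp_force: 0.0
```

```bash
python3 - <<'E'
from go import *
show(); goal([.4773,-.0073,.12],down(92.36))
E
```

```text
t 0.93 p [ 0.363  -0.2084  0.2138] yaw_y -12.6 z [ 0.001 -0.    -1.   ] q [-0.52  0.08 -0.37  1.13  0.    1.27] F [ 1.7  0.  -0.2] w 0.0854 g 0.0
row [221.2, 67.6, 93.8] [0.03, 0.07, -104.96] dist 250.0 ang 105.0
```

Emit:
{"name": "play_rows", "arguments": {
  "plan": [
    [[221,68,60,0,0,-105,1],[221,68,60,0,0,-105,1],[221,68,60,0,0,-105,1],[221,68,60,0,0,-105,1],[221,68,60,0,0,-105,1]]
  ]
}}

```text
t: 1.55
ee_pos: [0.479, -0.0068, 0.1525]
ee_rot: [-1.291, -2.863, -0.001]
ft_force: [-1.0, -0.6, -0.2]
gripper_width: 0.0855
grasp_force: 0.0
```

```bash
python3 - <<'E'
from go import *
show(); goal([.4773,-.0073,.09],down(92.36))
E
```

```text
t 1.55 p [ 0.479  -0.0068  0.1525] yaw_y 41.46 z [-0.001  0.001 -1.   ] q [-0.01  0.22 -0.36  0.99  0.    0.83] F [-1.  -0.6 -0.2] w 0.0855 g 0.0
row [0.7, -1.6, 62.5] [0.02, -0.06, -50.9] dist 63.0 ang 50.9
```

Emit:
{"name": "play_rows", "arguments": {
  "plan": [
    [[1,-2,30,0,0,-51,1],[1,-2,30,0,0,-51,1],[1,-2,60,0,0,-51,1],[1,-2,60,0,0,-51,1],[1,-2,60,0,0,-51,1]]
  ]
}}

```text
t: 2.17
ee_pos: [0.4753, -0.0104, 0.0931]
ee_rot: [0.057, -3.14, -0.0]
ft_force: [0.5, 0.1, 0.2]
gripper_width: 0.0855
grasp_force: 0.0
```

```bash
python3 - <<'E'
from go import *
show(); goal([.4773,-.0073,.041],down(92.36))
E
```

```text
t 2.17 p [ 0.4753 -0.0104  0.0931] yaw_y 92.08 z [-0.001  0.    -1.   ] q [-0.02  0.27 -0.47  0.84  0.   -0.06] F [0.5 0.1 0.2] w 0.0855 g 0.0
row [-2.1, 3.0, 52.1] [0.01, -0.06, -0.28] dist 52.0 ang 0.3
```

Emit:
{"name": "play_rows", "arguments": {
  "plan": [
    [[-2,3,25,0,0,0,1],[-2,3,52,0,0,0,1],[-2,3,52,0,0,0,1],[-2,3,52,0,0,0,1]]
  ]
}}

```text
t: 2.68
ee_pos: [0.4781, -0.0074, 0.0422]
ee_rot: [-0.049, 3.141, -0.0]
ft_force: [0.4, -0.4, -0.2]
gripper_width: 0.0856
grasp_force: 0.0
```

```bash
python3 - <<'E'
from go import *
show(); goal([.4773,-.0073,.041],down(92.36))
E
```

```text
t 2.67 p [ 0.4781 -0.0074  0.0422] yaw_y 91.79 z [ 0.001 -0.    -1.   ] q [-0.02  0.33 -0.54  0.71 -0.   -0.05] F [ 0.4 -0.4 -0.2] w 0.0856 g 0.0
row [0.8, 0.1, 1.2] [-0.0, 0.03, -0.57] dist 1.0 ang 0.6
```

Emit:
{"name": "play_rows", "arguments": {
  "plan": [
    [[0,0,1,0,0,-0.5,-1],[0,0,1,0,0,-0.5,-1],[0,0,1,0,0,-0.5,-1],[0,0,1,0,0,-0.5,-1],[0,0,1,0,0,-0.5,-1]]
  ]
}}

```text
t: 3.3
ee_pos: [0.4777, -0.0073, 0.0406]
ee_rot: [-0.063, 3.141, -0.0]
ft_force: [-0.2, 0.5, -1.1]
gripper_width: 0.0002
grasp_force: 0.0
```

Emit:
{"name": "play_rows", "arguments": {
  "plan": [
    [[0,0,0,0,0,0,-1],[0,0,-40,0,0,0,-1],[0,0,-70,0,0,0,-1],[0,0,-70,0,0,0,-1]]
  ]
}}

```text
t: 3.8
ee_pos: [0.48, -0.0074, 0.1128]
ee_rot: [-0.063, 3.136, -0.0]
ft_force: [1.5, -0.2, -0.5]
gripper_width: -0.0001
grasp_force: 0.0
```

```bash
python3 - <<'E'
from go import *
from fit import world
show(); e=[.5405,.231,-.28]
t=world(e,[[.035,0,0]])[0]; print(t); goal([t[0],t[1],.12],down(163.96))
E
```

```text
t 3.9 p [ 0.4776 -0.0073  0.1104] yaw_y 92.3 z [ 0.  0. -1.] q [-0.02  0.25 -0.44  0.88  0.   -0.06] F [-0.2  0.7 -0.8] w 0.0001 g 0.0
[0.57413694 0.22132755 0.        ]
row [-105.6, 224.6, -9.6] [-0.0, 0.01, -71.66] dist 248.0 ang 71.7
```

The gripper shut on nothing, so I'll look.

```bash
python3 - <<'E'
from h import *
f=arm.grab_frame("top"); g=arm.grab_frame("scene")
a=cv2.resize(f["pixels"][190:390,210:430,::-1],None,fx=1.8,fy=1.8); b=cv2.resize(g["pixels"][100:300,180:400,::-1],None,fx=1.8,fy=1.8)
cv2.imwrite("pics/miss.png",np.hstack([a,b]))
E
```

```text
(no output)
```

View pics/miss.png

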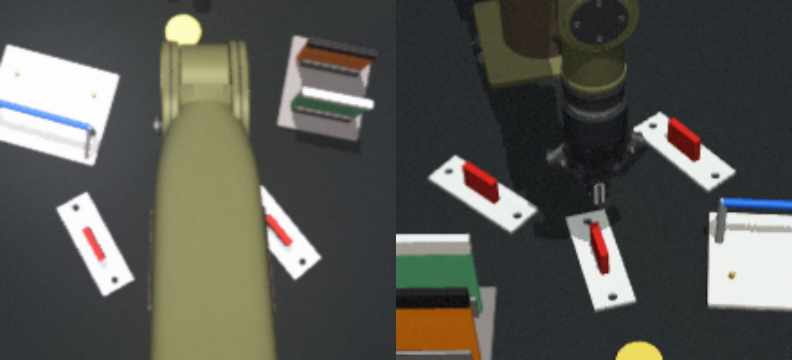

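```bash
python3 - <<'E'
from h import *
f=arm.grab_frame("top"); g=arm.grab_frame("scene"); s=arm.state()["ee_pos"]
for c in (f,g):
    print(proj(c,[s-[0,0,.022],[s[0],s[1],0.048],[.4773,-.0073,.048],[0,0,0]]).round(1))
    hsv=cv2.cvtColor(c["pixels"],cv2.COLOR_RGB2HSV); m=((hsv[...,0]<8)|(hsv[...,0]>172))&(hsv[...,1]>180)&(hsv[...,2]>90)
    n,l,st,ce=cv2.connectedComponentsWithStats(m.astype(np.uint8))
    print([(st[i,:5].tolist(),ce[i].round(1).tolist()) for i in range(1,n) if st[i,4]>30])
E
```

```text
[[317.1 264.2]
 [316.7 265.7]
 [316.7 265.4]
 [317.2 429. ]]
[([358, 310, 13, 15, 47], [364.1, 317.4])]
[[292.1 220.9]
 [292.5 231.6]
 [292.6 231.8]
 [261.5 120.3]]
[([331, 166, 18, 23, 198], [340.1, 176.3]), ([217, 190, 20, 22, 234], [226.9, 200.5]), ([288, 224, 10, 28, 128], [293.3, 237.1]), ([330, 335, 13, 9, 72], [335.9, 339.4])]
```

```bash
python3 - <<'E'
from h import *
f=arm.grab_frame("top"); g=arm.grab_frame("scene")
y=np.array([np.cos(np.radians(-66.6)),np.sin(np.radians(-66.6)),0]); p=np.array([.208,-.4815,.2133])
for c in (f,g): print(proj(c,[p-[0,0,.009]+y*.045,p-[0,0,.009]-y*.045,p,p+[0,0,.1]]).round(1))
t=cv2.imread("pics/top0.png")[330:430,450:570]; s=cv2.imread("pics/scene0.png")[60:160,0:120]
n=g["pixels"][170:270,240:360,::-1]
cv2.imwrite("pics/start.png",cv2.resize(np.hstack([t,s,n]),None,fx=2.2,fy=2.2,interpolation=cv2.INTER_CUBIC))
E
```

```text
[[515.8 350.2]
 [486.  365.1]
 [502.3 357.8]
 [518.2 360.7]]
[[ 56.6 148.4]
 [ 91.5 132.9]
 [ 73.1 137.7]
 [ 60.2 104.5]]
```

View pics/start.png

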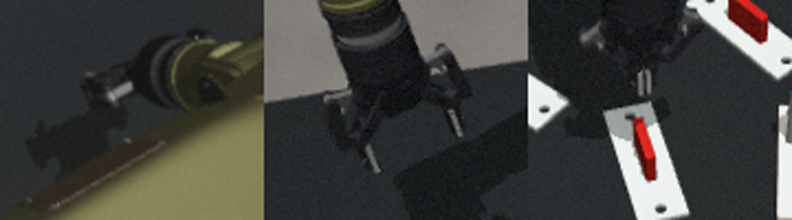

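```bash
python3 - <<'E'
from h import *
f=arm.grab_frame("top"); g=arm.grab_frame("scene")
for uv in ([90,121],[51.4,137.3]):
  for z in (.18,.204,.22,.237,.26):
    P=unproj(g,[uv],[z])[0]; print(uv,z,P.round(3),proj(f,[P]).round(1).tolist())
P=unproj(g,[[293.3,211]]*4,[.088,.1,.115,.13]);print(P.round(3))
for c in (f,g): M=cv2.Rodrigues(c["rvec"])[0];print((-M.T@c["tvec"]).round(3))
t=cv2.imread("pics/top0.png")[335:395,470:540]; t=np.clip(t.astype(float)*2.5,0,255).astype(np.uint8)
cv2.imwrite("pics/fing.png",cv2.resize(t,None,fx=9,fy=9,interpolation=cv2.INTER_CUBIC))
E
```

```text
[90, 121] 0.18 [ 0.112 -0.451  0.18 ] [[488.6, 394.1]]
[90, 121] 0.204 [ 0.143 -0.444  0.204] [[488.6, 383.3]]
[90, 121] 0.22 [ 0.164 -0.44   0.22 ] [[488.6, 375.9]]
[90, 121] 0.237 [ 0.186 -0.435  0.237] [[488.6, 367.9]]
[90, 121] 0.26 [ 0.216 -0.428  0.26 ] [[488.6, 356.7]]
[51.4, 137.3] 0.18 [ 0.151 -0.547  0.18 ] [[522.7, 377.8]]
[51.4, 137.3] 0.204 [ 0.181 -0.538  0.204] [[522.4, 367.2]]
[51.4, 137.3] 0.22 [ 0.201 -0.531  0.22 ] [[522.2, 360.0]]
[51.4, 137.3] 0.237 [ 0.223 -0.525  0.237] [[521.9, 352.1]]
[51.4, 137.3] 0.26 [ 0.251 -0.516  0.26 ] [[521.5, 341.2]]
[[ 0.447  0.002  0.088]
 [ 0.458 -0.     0.1  ]
 [ 0.471 -0.003  0.115]
 [ 0.484 -0.005  0.13 ]]
[0.316 0.031 1.535]
[ 1.365 -0.175  1.148]
```

View pics/fing.png

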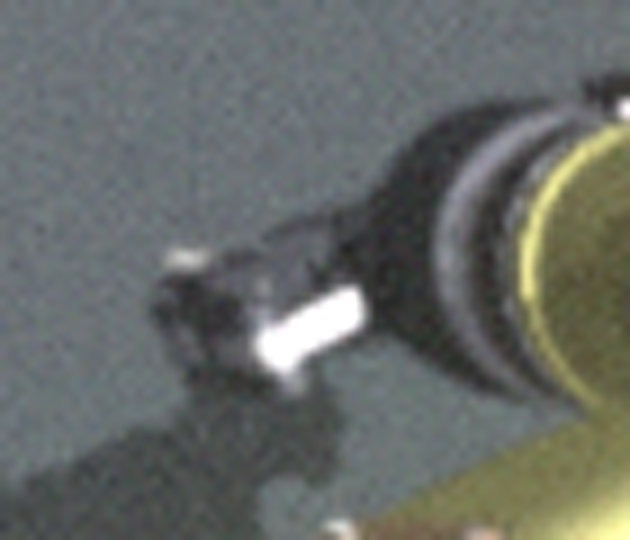

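Triangulating the start-pose fingertip from scene (90,121) and top (490.5,363.5) puts it about 33 mm higher than the state says, with xy matching. The closed tip now at scene (293,211) agrees. I'll open and go lower.

Emit:
{"name": "play_rows", "arguments": {
  "plan": [
    [[0,0,0,0,0,0,1],[0,0,0,0,0,0,1],[0,0,0,0,0,0,1],[0,0,40,0,0,0,1],[0,0,70,0,0,0,1]]
  ]
}}

```text
t: 4.92
ee_pos: [0.4778, -0.0073, 0.0399]
ee_rot: [-0.063, 3.14, -0.0]
ft_force: [-0.1, -0.2, 0.8]
gripper_width: 0.0856
grasp_force: 0.0
```

Emit:
{"name": "play_rows", "arguments": {
  "plan": [
    [[0,0,10,0,0,0,1],[0,0,15,0,0,0,1],[0,0,20,0,0,0,1],[0,0,25,0,0,0,1],[0,0,25,0,0,0,1]]
  ]
}}

```text
t: 5.55
ee_pos: [0.4777, -0.0073, 0.0157]
ee_rot: [-0.063, 3.141, 0.0]
ft_force: [-0.3, 0.6, 0.3]
gripper_width: 0.0855
grasp_force: 0.0
```

Emit:
{"name": "play_rows", "arguments": {
  "plan": [
    [[0,0,4,0,0,0,1],[0,0,4,0,0,0,-1],[0,0,4,0,0,0,-1],[0,0,4,0,0,0,-1],[0,0,4,0,0,0,-1]]
  ]
}}

```text
t: 6.18
ee_pos: [0.4778, -0.0073, 0.0117]
ee_rot: [-0.063, 3.141, -0.0]
ft_force: [-0.3, 0.0, -0.3]
gripper_width: 0.0121
grasp_force: 0.2
```

Emit:
{"name": "play_rows", "arguments": {
  "plan": [
    [[0,0,0,0,0,0,-1],[0,0,0,0,0,0,-1],[0,0,-40,0,0,0,-1],[0,0,-70,0,0,0,-1],[0,0,-70,0,0,0,-1]]
  ]
}}

```text
t: 6.8
ee_pos: [0.4796, -0.0075, 0.0831]
ee_rot: [-0.063, 3.137, -0.001]
ft_force: [-0.0, -0.5, -2.7]
gripper_width: 0.0106
grasp_force: 59.4
```

```bash
python3 - <<'E'
from go import *
show(); goal([.5741,.2213,.10],down(163.96))
E
```

```text
t 6.8 p [ 0.4796 -0.0075  0.0831] yaw_y 92.29 z [ 0.004 -0.    -1.   ] q [-0.02  0.28 -0.48  0.81 -0.   -0.06] F [-0.  -0.5 -2.7] w 0.0106 g 59.4
row [-103.7, 224.8, -16.5] [-0.18, 0.2, -71.67] dist 248.0 ang 71.7
```

Emit:
{"name": "play_rows", "arguments": {
  "plan": [
    [[0,0,-50,0,0,-10,-1],[-104,225,-50,0,0,-72,-1],[-104,225,-50,0,0,-72,-1],[-104,225,-50,0,0,-72,-1],[-104,225,-50,0,0,-72,-1]]
  ]
}}

```text
t: 7.42
ee_pos: [0.5721, 0.223, 0.1291]
ee_rot: [1.464, -2.776, 0.0]
ft_force: [1.2, 0.2, -2.2]
gripper_width: 0.0108
grasp_force: 59.4
```

```bash
python3 - <<'E'
from go import *
show(); goal([.5741,.2213,.08],down(163.96))
E
```

```text
t 7.42 p [0.5721 0.223  0.1291] yaw_y 145.62 z [-0.003 -0.002 -1.   ] q [ 0.37  0.46 -0.06  1.05 -0.   -0.6 ] F [ 1.2  0.2 -2.2] w 0.0108 g 59.4
row [0.2, -2.6, 49.1] [0.1, -0.15, -18.34] dist 49.0 ang 18.3
```

Emit:
{"name": "play_rows", "arguments": {
  "plan": [
    [[0,-2,0,0,0,-18.3,-1],[0,-2,0,0,0,-18.3,-1],[0,-2,40,0,0,-18.3,-1],[0,-2,75,0,0,-18.3,-1],[0,-2,75,0,0,-18.3,-1]]
  ]
}}

```text
t: 8.05
ee_pos: [0.5697, 0.2187, 0.0515]
ee_rot: [1.875, -2.508, -0.004]
ft_force: [-0.5, 0.8, -2.9]
gripper_width: 0.011
grasp_force: 59.3
```

```bash
python3 - <<'E'
from go import *
show(); goal([.5741,.2213,.045],down(163.96))
f=arm.grab_frame("scene"); t=arm.grab_frame("top")
a=cv2.resize(f["pixels"][180:290,330:450,::-1],(480,440),interpolation=cv2.INTER_CUBIC)
b=cv2.resize(t["pixels"][200:290,190:290,::-1],(320,288),interpolation=cv2.INTER_CUBIC); b=cv2.copyMakeBorder(b,0,152,0,0,0)
cv2.imwrite("pics/seat.png",np.hstack([a,b]))
E
```

```text
t 8.05 p [0.5697 0.2187 0.0515] yaw_y 163.56 z [-0.01  -0.004 -1.   ] q [ 0.37  0.52 -0.18  0.89 -0.   -0.92] F [-0.5  0.8 -2.9] w 0.011 g 59.3
row [-3.8, -3.5, 6.4] [0.49, -0.38, -0.4] dist 8.0 ang 0.7
```

View pics/seat.png

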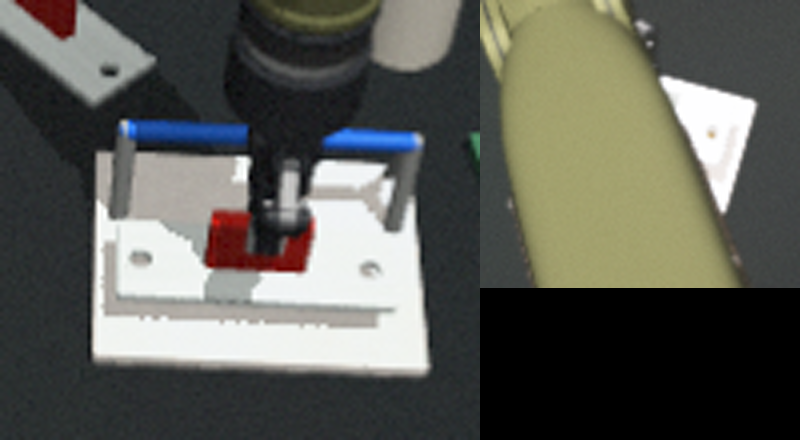

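Held plate over base: holes at scene crop (141,258), (371,268), and front corners (118,297), (395,308). The right pin shows through its hole. Next I fit the plate against the TCP.

```bash
python3 - <<'E'
from go import *
from fit import world
from scipy.optimize import least_squares
show()
s=arm.state(); g=arm.grab_frame("scene")
uv=(np.array([[141,258],[371,268],[118,297],[395,308]])+.5)/4-.5+[330,180]
p0=[.5697,.2187]
for zt in (.0438,.0458):
  m=[[0,-.068,zt],[0,.068,zt],[.028,-.082,zt],[.028,.082,zt]]
  q=least_squares(lambda p:(proj(g,world(p,m))-uv).ravel(),[.57,.22,-.28]); print(q.x.round(4),np.degrees(q.x[2]).round(2),q.fun.round(1))
goal([.5741,.2213,.045],down(163.96))
E
```

```text
t 8.25 p [0.5754 0.2209 0.0577] yaw_y 163.56 z [ 0.002  0.001 -1.   ] q [ 0.37  0.51 -0.17  0.89 -0.   -0.92] F [ 0.5  0.8 -1.8] w 0.0103 g 59.4
[ 0.5694  0.2172 -0.2826] -16.19 [-0.   0.3 -0.3  0.2 -0.2 -0.3  0.5 -0.2]
[ 0.5708  0.2165 -0.2824] -16.18 [-0.1  0.3 -0.2  0.2 -0.3 -0.3  0.5 -0.1]
row [0.1, 1.6, 13.1] [-0.14, 0.1, -0.4] dist 13.0 ang 0.4
```

Emit:
{"name": "play_rows", "arguments": {
  "plan": [
    [[-1.5,3,10,0,0,-0.2,-1],[-1.5,3,17,0,0,-0.2,-1],[-1.5,3,17,0,0,-0.2,-1],[-1.5,3,17,0,0,-0.2,-1],[-1.5,3,17,0,0,-0.2,-1]]
  ]
}}

```text
t: 8.93
ee_pos: [0.5721, 0.2229, 0.0398]
ee_rot: [-1.885, 2.512, -0.0]
ft_force: [-0.4, -0.9, -2.3]
gripper_width: 0.0108
grasp_force: 59.4
```

```bash
python3 - <<'E'
from go import *
from fit import world
show(); s=arm.state()
goal([.5731,.2232,.0237],down(163.7))
g=arm.grab_frame("scene"); G=cv2.cvtColor(g["pixels"],cv2.COLOR_RGB2GRAY); b=g["pixels"]
zt=s["ee_pos"][2]-.0117+.006
e=[.5405,.231,-.28]
P=proj(g,world(e,[[.035,-.068,zt],[.035,.068,zt]])); print("want holes",P.round(2),zt)
for c in P:
    x,y=np.round(c).astype(int); print(x-7,y-6); print(G[y-6:y+7,x-7:x+8])
E
```

```text
t 9.03 p [0.572  0.2229 0.0398] yaw_y 163.76 z [ 0.  0. -1.] q [ 0.37  0.53 -0.2   0.85  0.   -0.92] F [-0.7  0.4 -1.9] w 0.0105 g 59.4
row [-0.6, -0.9, 16.1] [-0.02, 0.02, 0.06] dist 16.0 ang 0.1
want holes [[366.77 248.18]
 [423.81 250.45]] 0.03414143808007141
360 242
[[215 242 242 242 241 242 242 242 242 243 241 241 242 242 231]
 [193 242 242 242 241 241 242 240 241 241 241 242 241 240 243]
 [194 242 243 243 242 242 242 242 242 241 242 242 243 243 242]
 [196 244 243 242 243 241 243 243 243 243 243 243 243 243 243]
 [195 241 242 242 224 215 181 189 218 239 242 241 242 242 243]
 [196 242 241 236 171 166 146 140 135 230 241 241 241 241 241]
 [195 243 242 240 175 167 165 161 125 194 240 241 240 241 241]
 [194 241 241 241 210 174 173 172 162 222 242 242 243 242 242]
 [196 242 242 241 236 231 231 218 231 239 240 241 241 242 242]
 [193 241 240 240 241 242 241 238 240 240 241 241 241 240 241]
 [192 240 240 239 239 241 242 242 240 240 241 239 240 241 241]
 [193 242 241 242 242 242 241 242 242 241 241 241 242 242 242]
 [195 243 243 243 243 243 243 243 243 243 243 243 243 242 243]]
417 244
[[243 243 243 242 243 244 243 242 243 242 243 243 242 242 242]
 [242 242 242 242 243 242 243 243 243 242 242 243 243 243 243]
 [242 242 242 241 242 242 242 242 243 242 243 242 244 244 244]
 [242 242 242 243 244 244 243 242 242 243 242 242 243 243 243]
 [243 241 243 243 234 214 221 230 240 243 243 243 243 243 243]
 [242 242 242 236 204 155 157 160 193 234 242 241 242 243 243]
 [242 241 241 232 184 165 167 153 148 202 237 242 241 243 243]
 [243 243 243 236 200 174 176 171 166 209 242 243 243 243 242]
 [243 243 243 241 234 216 191 195 222 239 243 243 242 244 242]
 [244 242 242 243 242 240 237 236 240 242 242 243 243 243 243]
 [242 242 242 242 242 242 241 242 242 242 243 242 243 242 242]
 [242 242 243 242 242 241 242 242 242 242 242 242 242 242 243]
 [243 243 243 243 242 242 242 242 241 241 242 241 241 243 243]]
```

Emit:
{"name": "play_rows", "arguments": {
  "plan": [
    [[-0.8,-0.5,3,0,0,0,-1],[-0.8,-0.5,6,0,0,0,-1],[-0.8,-0.5,9,0,0,0,-1],[-0.8,-0.5,11,0,0,0,-1],[-0.8,-0.5,11,0,0,0,-1]]
  ]
}}

```text
t: 9.7
ee_pos: [0.5723, 0.2234, 0.0283]
ee_rot: [1.885, -2.512, -0.0]
ft_force: [-0.4, 0.4, -2.0]
gripper_width: 0.0105
grasp_force: 59.4
```

Emit:
{"name": "play_rows", "arguments": {
  "plan": [
    [[0,0,1.5,0,0,0,-1],[0,0,3,0,0,0,-1],[0,0,4.5,0,0,0,-1],[0,0,4.5,0,0,0,-1]]
  ]
}}

```text
t: 10.2
ee_pos: [0.5724, 0.2234, 0.024]
ee_rot: [1.885, -2.513, -0.0]
ft_force: [-1.2, 0.0, -2.5]
gripper_width: 0.0105
grasp_force: 59.4
```

```bash
python3 -c "
from go import *
show()"
```

```text
t 10.2 p [0.5724 0.2234 0.024 ] yaw_y 163.77 z [-0. -0. -1.] q [ 0.37  0.54 -0.22  0.81  0.   -0.92] F [-1.2  0.  -2.5] w 0.0105 g 59.4
```

Emit:
{"name": "play_rows", "arguments": {
  "plan": [
    [[0,0,0.7,0,0,0,-1],[0,0,1.4,0,0,0,-1],[0,0,1.4,0,0,0,-1]]
  ]
}}

```text
t: 10.58
ee_pos: [0.5725, 0.2234, 0.0238]
ee_rot: [-1.885, 2.512, -0.0]
ft_force: [-2.2, -0.5, 5.8]
gripper_width: 0.0107
grasp_force: 60.5
```

Contact came at the expected height, so it is seated. I'll open partway to clear the bar and go up.

Emit:
{"name": "play_rows", "arguments": {
  "plan": [
    [[0,0,0,0,0,0,-0.4],[0,0,0,0,0,0,-0.4],[0,0,0,0,0,0,-0.4],[0,0,-30,0,0,0,-0.4],[0,0,-60,0,0,0,-0.4]]
  ]
}}

```text
t: 11.2
ee_pos: [0.5721, 0.2233, 0.0828]
ee_rot: [1.885, -2.512, -0.001]
ft_force: [0.6, 0.1, -0.1]
gripper_width: 0.0256
grasp_force: 0.0
```

Emit:
{"name": "play_rows", "arguments": {
  "plan": [
    [[0,0,-50,0,0,0,-0.4],[0,0,-100,0,0,0,0.3],[0,0,-130,0,0,0,0.3],[0,0,-130,0,0,0,0.3],[0,0,-130,0,0,0,0.3]]
  ]
}}

```text
t: 11.82
ee_pos: [0.5719, 0.2232, 0.2115]
ee_rot: [1.885, -2.512, -0.001]
ft_force: [-0.8, 0.6, 0.1]
gripper_width: 0.0555
grasp_force: 0.0
```

```bash
python3 - <<'E'
from go import *
from fit import world
show()
goal([.598,-.243,.22],down(168.0))
g=arm.grab_frame("scene"); G=cv2.cvtColor(g["pixels"],cv2.COLOR_RGB2GRAY)
P=proj(g,world([.5405,.231,-.28],[[.035,-.068,.018],[.035,.068,.018]])); print(P.round(2))
for c in P:
    x,y=np.round(c).astype(int); print(x-6,y-5); print(G[y-5:y+6,x-6:x+7])
m=[[0,-.068,.018],[0,.068,.018]]
E
```

```text
t 11.93 p [0.5714 0.223  0.2107] yaw_y 163.77 z [-0.003 -0.001 -1.   ] q [ 0.37  0.42  0.09  1.25 -0.   -0.92] F [ 0.1 -0.4 -0.3] w 0.0553 g 0.0
row [440.0, -155.8, -8.7] [0.16, -0.12, -4.23] dist 467.0 ang 4.2
[[366.26 252.3 ]
 [422.79 254.55]]
360 247
[[170 239 240 240 240 240 240 240 240 240 241 241 240]
 [174 241 241 241 242 239 240 241 240 240 241 240 240]
 [171 242 241 242 243 241 242 241 241 241 242 242 241]
 [171 238 241 240 238 214 218 225 237 241 240 241 243]
 [169 239 240 236 184 136 190 197 174 230 239 239 239]
 [169 241 240 227 203  96 153 157 122 224 240 240 240]
 [167 241 242 237 217  93 118 125 160 228 240 239 241]
 [167 240 239 239 233 188 178 181 228 236 240 240 239]
 [167 241 240 239 240 235 233 232 239 240 240 239 240]
 [166 239 240 239 237 240 238 239 240 239 239 239 238]
 [169 240 240 240 239 240 240 240 240 240 240 240 240]]
417 250
[[240 242 240 241 241 241 240 240 240 241 241 242 241]
 [241 241 242 240 242 241 241 241 241 241 241 242 242]
 [241 243 242 242 235 228 232 238 242 241 242 242 242]
 [241 240 240 227 180 182 205 199 225 241 241 241 240]
 [240 239 234 203 154 130 176 161 175 234 240 241 242]
 [241 241 236 211 136 103 132 131 179 235 240 240 241]
 [242 242 242 231 176 133 150 176 222 241 242 242 242]
 [241 242 242 239 235 231 233 235 241 242 241 241 242]
 [241 241 241 240 240 240 242 240 242 241 241 241 241]
 [241 241 240 239 240 239 241 239 239 241 240 240 242]
 [242 241 240 241 240 240 240 240 240 241 240 240 241]]
```

Emit:
{"name": "play_rows", "arguments": {
  "plan": [
    [[440,-156,-9,0,0,-4.2,0.3],[440,-156,-9,0,0,-4.2,0.3],[440,-156,-9,0,0,-4.2,0.3],[440,-156,-9,0,0,-4.2,0.3],[440,-156,-9,0,0,-4.2,0.3]]
  ]
}}

```text
t: 12.6
ee_pos: [0.5897, -0.0904, 0.2176]
ee_rot: [1.976, -2.441, -0.002]
ft_force: [1.2, 0.4, 0.1]
gripper_width: 0.0556
grasp_force: 0.0
```

```bash
python3 - <<'E'
from go import *
show()
goal([.598,-.243,.20],down(168.0))
E
```

```text
t 12.6 p [ 0.5897 -0.0904  0.2176] yaw_y 167.98 z [-0.002  0.    -1.   ] q [-0.15  0.38  0.06  1.24  0.   -1.51] F [1.2 0.4 0.1] w 0.0556 g 0.0
row [147.6, -39.9, 17.5] [0.1, 0.0, -0.02] dist 154.0 ang 0.1
```

Emit:
{"name": "play_rows", "arguments": {
  "plan": [
    [[148,-40,5,0,0,0,0.3],[148,-40,5,0,0,0,0.3],[148,-40,5,0,0,0,0.3],[148,-40,5,0,0,0,0.3],[148,-40,5,0,0,0,0.3]]
  ]
}}

```text
t: 13.22
ee_pos: [0.5981, -0.2408, 0.2127]
ee_rot: [1.976, -2.441, -0.003]
ft_force: [-0.2, 0.4, -0.6]
gripper_width: 0.0554
grasp_force: 0.0
```

```bash
python3 - <<'E'
from go import *
show()
goal([.598,-.243,.122],down(168.0))
g=arm.grab_frame("scene")
# amber strip / tip check: amber mask extents
hsv=cv2.cvtColor(g["pixels"],cv2.COLOR_RGB2HSV); m=((hsv[...,0]>9)&(hsv[...,0]<20)&(hsv[...,1]>200)&(hsv[...,2]>120)).astype(np.uint8)
n,l,st,ce=cv2.connectedComponentsWithStats(m); print([(st[i].tolist(),ce[i].round(1).tolist()) for i in range(1,n) if st[i,4]>100])
crop(g,150,140,150,150,4,"pics/amb.png")
E
```

```text
t 13.22 p [ 0.5981 -0.2408  0.2127] yaw_y 167.98 z [-0.002  0.001 -1.   ] q [-0.38  0.47  0.19  1.29  0.   -1.74] F [-0.2  0.4 -0.6] w 0.0554 g 0.0
row [2.2, -0.5, 90.7] [0.12, 0.05, -0.02] dist 91.0 ang 0.1
[([169, 271, 58, 31, 1154], [198.5, 282.8])]
```

View pics/amb.png

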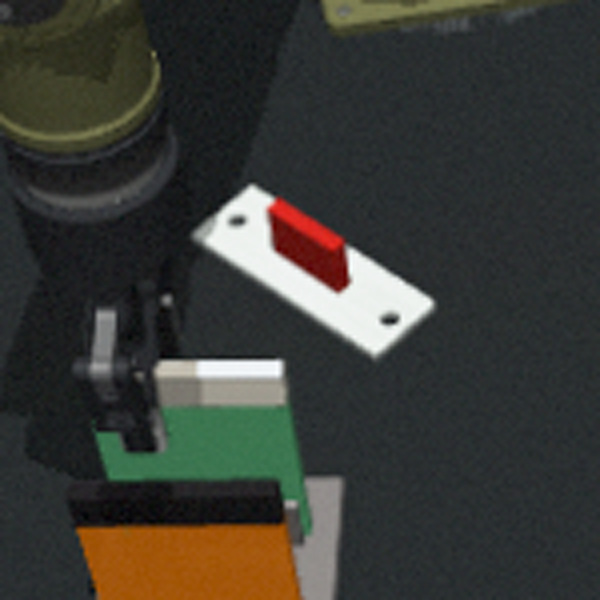

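Front fingertip is at scene (185.5,252), and the amber strip is at (167–221, 260–271).

```bash
python3 - <<'E'
from go import *
g=arm.grab_frame("scene"); c=np.array([.598,-.241]); u=np.array([.978,-.208])
for z in (.195,.21,.22,.23,.24): print(z,proj(g,[[*(c+.028*u),z],[*(c-.028*u),z]]).round(1).tolist())
print(proj(g,[[*c,.162]]).round(1), unproj(g,[[185.5,252]],[.228]).round(4))
E
```

```text
0.195 [[189.5, 262.0], [192.4, 240.1]]
0.21 [[188.4, 257.5], [191.3, 235.5]]
0.22 [[187.6, 254.4], [190.5, 232.4]]
0.23 [[186.7, 251.4], [189.7, 229.3]]
0.24 [[185.9, 248.2], [189.0, 226.1]]
[[193.5 260.6]] [[ 0.6248 -0.2495  0.228 ]]
```

Emit:
{"name": "play_rows", "arguments": {
  "plan": [
    [[2,-0.5,30,0,0,0,0.3],[2,-0.5,60,0,0,0,0.3],[2,-0.5,80,0,0,0,0.3],[2,-0.5,91,0,0,0,0.3],[2,-0.5,91,0,0,0,0.3]]
  ]
}}

```text
t: 13.95
ee_pos: [0.5984, -0.2426, 0.1223]
ee_rot: [1.977, -2.44, -0.002]
ft_force: [-0.7, 0.5, 0.4]
gripper_width: 0.0552
grasp_force: 0.0
```

Emit:
{"name": "play_rows", "arguments": {
  "plan": [
    [[0,0,0,0,0,0,-1],[0,0,0,0,0,0,-1],[0,0,0,0,0,0,-1],[0,0,0,0,0,0,-1]]
  ]
}}

```text
t: 14.45
ee_pos: [0.5995, -0.244, 0.1239]
ee_rot: [-1.975, 2.441, -0.003]
ft_force: [-0.7, 1.0, 5.2]
gripper_width: 0.0109
grasp_force: 60.9
```

```bash
python3 -c "
from go import *
show()"
```

```text
t 14.45 p [ 0.5995 -0.244   0.1239] yaw_y 167.96 z [ 0.002 -0.001 -1.   ] q [-0.39  0.51  0.02  1.07  0.   -1.75] F [-0.7  1.   5.2] w 0.0109 g 60.9
```

Emit:
{"name": "play_rows", "arguments": {
  "plan": [
    [[0,0,-15,0,0,0,-1],[0,0,-40,0,0,0,-1],[0,0,-70,0,0,0,-1],[0,0,-110,0,0,0,-1],[0,0,-150,0,0,0,-1]]
  ]
}}

```text
t: 15.08
ee_pos: [0.5981, -0.2435, 0.274]
ee_rot: [1.976, -2.442, -0.002]
ft_force: [1.6, 0.3, -1.3]
gripper_width: 0.0108
grasp_force: 60.0
```

```bash
cat >> go.py <<'E'
# lean pose: easel yaw -16.04; tool y = -easel x when upright; tilt th: screen axis a=(-sin,0,cos)
EY=np.radians(-16.04); ex=np.array([np.cos(EY),np.sin(EY),0]); ey=np.array([-np.sin(EY),np.cos(EY),0]); E0=np.array([.5384,.2316,0])
def lean(th,foot,L,d_world=0.):
    t=np.radians(th); a=-np.sin(t)*ex+np.cos(t)*np.array([0,0,1.]); z=-a; y=-(np.cos(t)*ex+np.sin(t)*np.array([0,0,1.]))
    Rg=R.from_matrix(np.c_[np.cross(y,z),y,z])
    p=E0+foot[0]*ex+foot[1]*ey+np.array([0,0,foot[2]-d_world])+L*a
    return p,Rg
E
python3 - <<'E'
from go import *
show()
p,Rg=lean(30,[.0255,0,.08],.111); print(p); goal(p,Rg)
p,Rg=lean(0,[.06,0,.15],.111); print(p); goal(p,Rg)
E
```

```text
t 15.07 p [ 0.5981 -0.2435  0.274 ] yaw_y 167.96 z [-0.001  0.    -1.   ] q [-0.39  0.47  0.33  1.44 -0.   -1.75] F [ 1.6  0.3 -1.3] w 0.0108 g 60.0
[0.50956793 0.23988925 0.17612882]
row [-454.2, 187.3, 98.2] [30.05, 1.05, 3.91] dist 501.0 ang 30.3
[0.59606414 0.2150215  0.261     ]
row [-448.0, 97.6, 13.2] [0.07, 0.01, 4.0] dist 459.0 ang 4.0
```

Emit:
{"name": "play_rows", "arguments": {
  "plan": [
    [[-448,98,0,0,0,4,-1],[-448,98,0,0,0,4,-1],[-448,98,0,0,0,4,-1],[-448,98,0,0,0,4,-1],[-448,98,0,0,0,4,-1]]
  ]
}}

```text
t: 15.7
ee_pos: [0.5965, 0.0706, 0.2732]
ee_rot: [1.889, -2.51, -0.0]
ft_force: [0.6, -0.3, -1.8]
gripper_width: 0.0106
grasp_force: 60.0
```

```bash
python3 - <<'E'
from go import *
show()
p,Rg=lean(30,[.0255,0,.11],.111); print(p); goal(p,Rg)
E
```

```text
t 15.7 p [0.5965 0.0706 0.2732] yaw_y 163.95 z [-0. -0. -1.] q [ 0.12  0.38  0.19  1.38 -0.   -1.17] F [ 0.6 -0.3 -1.8] w 0.0106 g 60.0
[0.50956793 0.23988925 0.20612882]
row [-138.6, 130.3, 67.0] [30.01, -0.01, -0.01] dist 202.0 ang 30.0
```

Emit:
{"name": "play_rows", "arguments": {
  "plan": [
    [[-138,130,20,10,0,0,-1],[-138,130,40,20,0,0,-1],[-138,130,47,30,0,0,-1],[-138,130,47,30,0,0,-1],[-138,130,47,30,0,0,-1]]
  ]
}}

```text
t: 16.32
ee_pos: [0.5088, 0.2388, 0.2255]
ee_rot: [-1.669, 2.207, -0.591]
ft_force: [0.8, -0.2, -0.6]
gripper_width: 0.0111
grasp_force: 60.1
```

Emit:
{"name": "play_rows", "arguments": {
  "plan": [
    [[0,0,0,0,0,0,-1],[0,0,0,0,0,0,-1]]
  ]
}}

```text
t: 16.58
ee_pos: [0.5128, 0.2363, 0.2274]
ee_rot: [-1.657, 2.212, -0.593]
ft_force: [0.8, -0.3, -1.9]
gripper_width: 0.0107
grasp_force: 60.1
```

```bash
python3 - <<'E'
from go import *
show()
g=arm.grab_frame("scene")
hsv=cv2.cvtColor(g["pixels"],cv2.COLOR_RGB2HSV); m=((hsv[...,0]>7)&(hsv[...,0]<22)&(hsv[...,1]>180)&(hsv[...,2]>60)).astype(np.uint8)
m[:150]=0
n,l,st,ce=cv2.connectedComponentsWithStats(m)
for i in range(1,n):
    if st[i,4]>150:
        c,_=cv2.findContours((l==i).astype(np.uint8),cv2.RETR_EXTERNAL,cv2.CHAIN_APPROX_NONE)
        q=cv2.approxPolyDP(c[0],4,True).reshape(-1,2); print(st[i].tolist(),q.tolist())
p,Rg=lean(30,[.0255,0,.11],.111); print(p); goal(p,Rg)
E
```

```text
t 16.57 p [0.5128 0.2363 0.2274] yaw_y 163.64 z [ 0.482 -0.139 -0.865] q [ 0.68  0.09 -0.46  0.7  -0.42 -0.68] F [ 0.8 -0.3 -1.9] w 0.0107 g 60.1
[376, 167, 53, 56, 2667] [[379, 167], [376, 220], [422, 222], [428, 169]]
[0.50956793 0.23988925 0.20612882]
row [-2.7, 13.8, 16.2] [-0.07, -0.02, -0.25] dist 21.0 ang 0.3
```

```bash
python3 - <<'E'
from go import *
from scipy.optimize import least_squares
s=arm.state(); M=R.from_rotvec(s["ee_rot"]).as_matrix(); a=-M[:,2]; n=-M[:,1]; y=-M[:,0]
g=arm.grab_frame("scene"); uv=np.array([[376,220.5],[422.5,222.3],[379,167],[428.5,169]])
def P(f): return np.array([f-.055*y+.004*n,f+.055*y+.004*n,f-.055*y+.006*n+.124*a,f+.055*y+.006*n+.124*a])
q=least_squares(lambda f:(proj(g,P(f))-uv).ravel(),[.54,.23,.13]); print(q.x.round(4),q.fun.round(1))
def r6(v): Rr=R.from_rotvec(v[3:]).as_matrix(); f=v[:3]; return (proj(g,(P(f)-f)@Rr.T+f)-uv).ravel()
f=q.x; d=(f-s["ee_pos"])@M; print("foot in tool",d.round(4), "hyp tool [0,0,.111]; hyp base adds", (M.T@[0,0,.033]).round(4), "->",(np.array([0,0,.111+.033])+M.T@[0,0,.0]).round(3))
foot_nom=s["ee_pos"]+.111*M[:,2]; foot_base=s["ee_pos"]+[0,0,.033]+.144*M[:,2]
for ft in (foot_nom,foot_base): print(ft.round(4),proj(g,P(ft)).round(1).tolist())
E
```

```text
[0.5555 0.2266 0.1174] [-0.8 -0.5  0.8 -0.3 -0.1  0.3  0.1  0.5]
foot in tool [-0.0027  0.0168  0.117 ] hyp tool [0,0,.111]; hyp base adds [-0.0001 -0.0165 -0.0286] -> [0.    0.    0.144]
[0.5659 0.2208 0.131 ] [[374.6, 219.9], [423.3, 222.0], [378.3, 166.5], [428.7, 168.7]]
[0.5818 0.2162 0.1354] [[374.9, 224.3], [424.1, 226.3], [378.7, 170.4], [429.6, 172.6]]
```

Foot predicted from the tool axis (0.111 m ahead of TCP) matches the picture: lower corners at (376,220), (422,222) against predicted (374.6,219.9), (423.3,222.0). Lowering.

```bash
python3 - <<'E'
from go import *
show()
for z in (.10,.05): p,Rg=lean(28,[.0245,0,z],.111); goal(p,Rg)
E
```

```text
t 16.68 p [0.5121 0.2361 0.2267] yaw_y 163.7 z [ 0.481 -0.139 -0.866] q [ 0.68  0.09 -0.46  0.7  -0.42 -0.68] F [ 0.3 -0.9 -2.5] w 0.0106 g 60.1
row [-2.9, 15.3, 24.3] [-2.05, -0.03, -0.22] dist 29.0 ang 2.1
row [-2.8, 40.3, 67.6] [-2.05, -0.03, -0.22] dist 79.0 ang 2.1
```

Emit:
{"name": "play_rows", "arguments": {
  "plan": [
    [[-3,15,24,-2,0,-0.2,-1],[-3,15,24,-2,0,-0.2,-1],[-3,28,46,-2,0,-0.2,-1],[-3,40,67,-2,0,-0.2,-1],[-3,40,67,-2,0,-0.2,-1]]
  ]
}}

```text
t: 17.3
ee_pos: [0.5081, 0.2389, 0.145]
ee_rot: [-1.69, 2.234, -0.559]
ft_force: [-0.0, -0.4, -1.2]
gripper_width: 0.0108
grasp_force: 60.1
```

Emit:
{"name": "play_rows", "arguments": {
  "plan": [
    [[0,0,0,0,0,0,-1],[0,0,0,0,0,0,-1]]
  ]
}}

```text
t: 17.55
ee_pos: [0.5109, 0.2413, 0.1491]
ee_rot: [-1.683, 2.228, -0.557]
ft_force: [0.2, -0.1, -0.8]
gripper_width: 0.0107
grasp_force: 60.1
```

```bash
python3 - <<'E'
from go import *
show()
for z in (.05,.03,.022,.020): p,Rg=lean(28,[.0245,0,z],.111); goal(p,Rg)
g=arm.grab_frame("scene"); s=arm.state()
M=R.from_rotvec(s["ee_rot"]).as_matrix(); f=s["ee_pos"]+.111*M[:,2]; a,n,y=-M[:,2],-M[:,1],-M[:,0]
print("foot easel",((f-E0)@ex).round(4),((f-E0)@ey).round(4),f[2].round(4),proj(g,[f-.055*y+.004*n,f+.055*y+.004*n,f-.055*y+.006*n+.124*a,f+.055*y+.006*n+.124*a]).round(1).tolist())
hsv=cv2.cvtColor(g["pixels"],cv2.COLOR_RGB2HSV); m=((hsv[...,0]>7)&(hsv[...,0]<22)&(hsv[...,1]>180)&(hsv[...,2]>60)).astype(np.uint8); m[:150]=0
n_,l,st,ce=cv2.connectedComponentsWithStats(m)
for i in range(1,n_):
    if st[i,4]>150:
        c,_=cv2.findContours((l==i).astype(np.uint8),cv2.RETR_EXTERNAL,cv2.CHAIN_APPROX_NONE); print(cv2.approxPolyDP(c[0],3,True).reshape(-1,2).tolist())
E
```

```text
t 17.55 p [0.5109 0.2413 0.1491] yaw_y 164.13 z [ 0.453 -0.129 -0.882] q [ 0.67  0.17 -0.57  0.53 -0.39 -0.68] F [ 0.2 -0.1 -0.8] w 0.0107 g 60.1
row [1.7, -0.8, 1.7] [-0.09, 0.09, 0.15] dist 2.0 ang 0.2
row [1.7, 8.6, 19.3] [-0.09, 0.09, 0.15] dist 21.0 ang 0.2
row [1.7, 12.4, 26.4] [-0.09, 0.09, 0.15] dist 29.0 ang 0.2
row [1.7, 13.3, 28.1] [-0.09, 0.09, 0.15] dist 31.0 ang 0.2
foot easel 0.0231 0.0018 0.0511 [[373.6, 240.1], [420.0, 241.8], [377.2, 190.5], [425.2, 192.4]]
[[378, 191], [375, 240], [419, 241], [425, 193]]
```

Emit:
{"name": "play_rows", "arguments": {
  "plan": [
    [[1,3,7,0,0,0,-1],[1.5,6.5,13,0,0,0,-1],[1.5,9.5,20,0,0,0,-1],[1.5,10.5,23,0,0,0,-1],[1.5,10.5,23,0,0,0,-1]]
  ]
}}

```text
t: 18.23
ee_pos: [0.5108, 0.2384, 0.122]
ee_rot: [-1.686, 2.23, -0.558]
ft_force: [-0.6, 0.8, -1.5]
gripper_width: 0.0109
grasp_force: 60.1
```

```bash
cat >> go.py <<'E'
def foot():
    s=arm.state(); M=R.from_rotvec(s["ee_rot"]).as_matrix(); f=s["ee_pos"]+.111*M[:,2]
    print("foot easel",((f-E0)@ex).round(4),((f-E0)@ey).round(4),f[2].round(4),"tilt",np.degrees(np.arccos(-M[2,2])).round(2))
E
python3 - <<'E'
from go import *
show();foot()
for z in (.022,.019): p,Rg=lean(28,[.0245,0,z],.111); goal(p,Rg)
E
```

```text
t 18.23 p [0.5108 0.2384 0.122 ] yaw_y 164.21 z [ 0.451 -0.13  -0.883] q [ 0.67  0.2  -0.61  0.46 -0.39 -0.69] F [-0.6  0.8 -1.5] w 0.0109 g 60.1
foot easel 0.0237 -0.0011 0.0239 tilt 27.97
row [-1.0, 0.2, 2.1] [0.03, -0.04, 0.22] dist 2.0 ang 0.2
row [-1.0, 1.6, 4.7] [0.03, -0.04, 0.22] dist 5.0 ang 0.2
```

Emit:
{"name": "play_rows", "arguments": {
  "plan": [
    [[0,0.3,1,0,0,0,-1],[0,0.7,2,0,0,0,-1],[0,1,3,0,0,0,-1],[0,1,3,0,0,0,-1]]
  ]
}}

```text
t: 18.73
ee_pos: [0.5115, 0.2385, 0.1193]
ee_rot: [-1.685, 2.23, -0.557]
ft_force: [-0.1, -0.1, -1.0]
gripper_width: 0.0104
grasp_force: 60.1
```

```bash
python3 -c "
from go import *
show();foot()"
```

```text
t 18.73 p [0.5115 0.2385 0.1193] yaw_y 164.2 z [ 0.451 -0.13  -0.883] q [ 0.67  0.2  -0.62  0.45 -0.39 -0.69] F [-0.1 -0.1 -1. ] w 0.0104 g 60.1
foot easel 0.0243 -0.0008 0.0213 tilt 28.0
```

Emit:
{"name": "play_rows", "arguments": {
  "plan": [
    [[0,0.3,0.6,0,0,0,-1],[0,0.5,1,0,0,0,-1],[0,0.5,1,0,0,0,-1]]
  ]
}}

```text
t: 19.1
ee_pos: [0.5117, 0.2387, 0.1187]
ee_rot: [-1.685, 2.229, -0.558]
ft_force: [-2.1, -0.2, 3.0]
gripper_width: 0.0107
grasp_force: 60.8
```

Emit:
{"name": "play_rows", "arguments": {
  "plan": [
    [[0,0.3,0.6,0,0,0,-1],[0,0.5,1,0,0,0,-1],[0,0.5,1,0,0,0,-1]]
  ]
}}

```text
t: 19.48
ee_pos: [0.5119, 0.2388, 0.1186]
ee_rot: [-1.684, 2.228, -0.558]
ft_force: [-7.8, 0.2, 10.1]
gripper_width: 0.011
grasp_force: 62.3
```

Emit:
{"name": "play_rows", "arguments": {
  "plan": [
    [[0,-0.3,-0.6,0,0,0,-1],[0,-0.3,-0.6,0,0,0,-1]]
  ]
}}

```text
t: 19.73
ee_pos: [0.5118, 0.2387, 0.1186]
ee_rot: [-1.685, 2.229, -0.558]
ft_force: [-4.9, 0.1, 7.4]
gripper_width: 0.0106
grasp_force: 61.5
```

```bash
python3 -c "
from go import *
show();foot()"
```

```text
t 19.73 p [0.5118 0.2387 0.1186] yaw_y 164.18 z [ 0.452 -0.129 -0.882] q [ 0.67  0.2  -0.62  0.45 -0.39 -0.69] F [-4.9  0.1  7.4] w 0.0106 g 61.5
foot easel 0.0247 -0.0004 0.0207 tilt 28.06
```

Emit:
{"name": "play_rows", "arguments": {
  "plan": [
    [[0,0.9,0,0.5,0,0,-1],[0,1.9,0,1,0,0,-1],[0,1.9,0,1,0,0,-1]]
  ]
}}

```text
t: 20.1
ee_pos: [0.5103, 0.2394, 0.1176]
ee_rot: [-1.676, 2.217, -0.576]
ft_force: [-4.2, 0.9, 6.3]
gripper_width: 0.0104
grasp_force: 61.3
```

```bash
python3 -c "
from go import *
show();foot()"
```

```text
t 20.1 p [0.5103 0.2394 0.1176] yaw_y 164.18 z [ 0.468 -0.133 -0.874] q [ 0.68  0.2  -0.64  0.42 -0.41 -0.68] F [-4.2  0.9  6.3] w 0.0104 g 61.3
foot easel 0.0248 -0.0001 0.0206 tilt 29.09
```

Emit:
{"name": "play_rows", "arguments": {
  "plan": [
    [[0,0.8,0,0.4,0,0,-1],[0,1.5,0,0.8,0,0,-1],[0,1.5,0,0.8,0,0,-1]]
  ]
}}

```text
t: 20.48
ee_pos: [0.5097, 0.2396, 0.117]
ee_rot: [-1.667, 2.208, -0.591]
ft_force: [0.8, -0.3, 4.3]
gripper_width: 0.0105
grasp_force: 60.8
```

Emit:
{"name": "play_rows", "arguments": {
  "plan": [
    [[0,0,0,0,0,0,-0.72],[0,0,0,0,0,0,-0.66],[0,0,0,0,0,0,-0.6],[0,0,0,0,0,0,-0.5],[0,0,0,0,0,0,-0.4]]
  ]
}}

```text
t: 21.1
ee_pos: [0.5083, 0.2391, 0.1157]
ee_rot: [-1.671, 2.21, -0.589]
ft_force: [0.7, 0.8, 0.7]
gripper_width: 0.0259
grasp_force: 0.0
```

Emit:
{"name": "play_rows", "arguments": {
  "plan": [
    [[0,0,0,0,0,0,-0.4],[0,0,-10,0,0,0,-0.4],[0,0,-25,0,0,0,-0.4],[0,0,-50,0,0,0,-0.4],[0,0,-80,0,0,0,-0.4]]
  ]
}}

```text
t: 21.72
ee_pos: [0.4697, 0.2502, 0.1864]
ee_rot: [-1.67, 2.21, -0.589]
ft_force: [-0.0, 0.3, -0.2]
gripper_width: 0.026
grasp_force: 0.0
```

Emit:
{"name": "play_rows", "arguments": {
  "plan": [
    [[0,0,-40,0,0,0,-0.4],[0,0,-80,0,0,0,-0.4],[0,0,-80,0,0,0,-0.4],[0,0,-80,0,0,0,-0.4]]
  ]
}}

```text
t: 22.22
ee_pos: [0.432, 0.2612, 0.2549]
ee_rot: [-1.67, 2.209, -0.589]
ft_force: [-0.6, -0.5, -0.3]
gripper_width: 0.0254
grasp_force: 0.0
```

```bash
python3 - <<'E'
from go import *
from fit import world
from scipy.optimize import least_squares
show()
g=arm.grab_frame("scene"); crop(g,330,160,130,120,4.5,"pics/fin.png")
hsv=cv2.cvtColor(g["pixels"],cv2.COLOR_RGB2HSV); m=((hsv[...,0]>7)&(hsv[...,0]<22)&(hsv[...,1]>180)&(hsv[...,2]>60)).astype(np.uint8); m[:150]=0
n_,l,st,ce=cv2.connectedComponentsWithStats(m)
for i in range(1,n_):
    if st[i,4]>150:
        c,_=cv2.findContours((l==i).astype(np.uint8),cv2.RETR_EXTERNAL,cv2.CHAIN_APPROX_NONE); print(st[i].tolist(),cv2.approxPolyDP(c[0],3,True).reshape(-1,2).tolist())
e=[.5405,.231,-.28]
for th in (27,30,33):
    t=np.radians(th);P=[]
    for s_,yy,nn in ((0,-.055,.004),(0,.055,.004),(.124,-.055,.006),(.124,.055,.006),(.15,-.055,.006),(.15,.055,.006)):
        P.append([.0255-np.sin(t)*s_+np.cos(t)*nn,yy,.020+np.cos(t)*s_+np.sin(t)*nn])
    print(th,proj(g,world(e,P)).round(1).tolist())
E
```

```text
t 22.32 p [0.4319 0.2605 0.2538] yaw_y 164.24 z [ 0.476 -0.139 -0.868] q [ 0.85  0.02 -0.45  0.86 -0.47 -0.5 ] F [ 0.4 -0.1 -0.6] w 0.0255 g 0.0
[373, 200, 50, 51, 2053] [[376, 200], [373, 248], [382, 249], [384, 240], [408, 241], [408, 250], [417, 250], [422, 202]]
27 [[371.8, 249.6], [417.5, 251.4], [375.4, 201.5], [422.8, 203.4], [376.2, 190.9], [423.9, 192.9]]
30 [[371.8, 249.5], [417.5, 251.3], [375.2, 200.5], [422.5, 202.4], [376.0, 189.7], [423.5, 191.7]]
33 [[371.8, 249.4], [417.5, 251.2], [375.1, 199.6], [422.1, 201.5], [375.7, 188.7], [423.0, 190.6]]
```

View pics/fin.png

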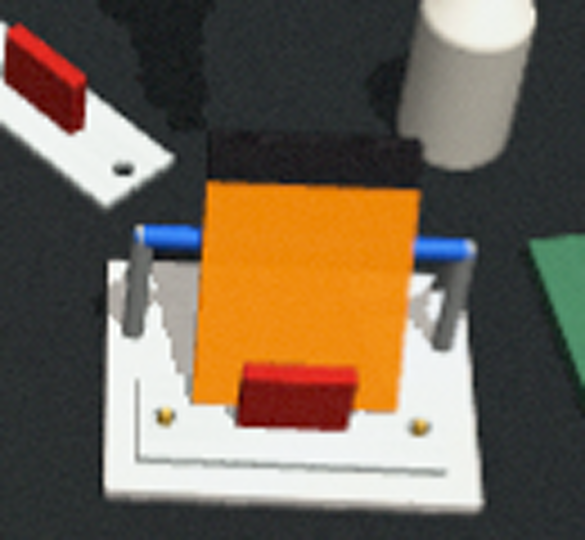

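The screen rests on the blue bar with its foot behind the red ridge. Its lower corners are at (373,248), (417,250) against (371.8,249.5), (417.5,251.3) predicted for 30°, and both pins show through the plate.

```bash
python3 -c "
from rig import arm
print(arm.job_done())"
```

```text
the job is handed in; nothing more can be done
None
```

I fitted the toe plate over both pins, leaned the amber screen on the blue bar with its foot at the ridge (about 30 degrees in the last camera check), and handed the job in at about 22 s; no verdict was returned.

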